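# Pack the vaccine vials into the cooling block for the outreach round

### The job

Stand the three vaccine vials upright in the cooling block: the large vial in the wide well at the end, the two small vials in the two middle wells, either one in either well. Then lower the clear cover fully down over them onto the block's white foot, with its guide tube over the small probe hole, and last move the dial thermometer from its stand down through the guide tube until its dial rests on the tube. Keep the vials upright all the way, and leave the dropper bottle and the blue carton standing where they are.

Things in the scene. Friction and masses are not known exactly. Their poses are not given: they have to be found in the camera images.
- large_vial: The larger of three stoppered glass vaccine vials, standing: 27 mm diameter, 51 mm tall (straight glass and cap to 48 mm), 30 g. Origin at the centre of its underside, z up its axis.
- small_vial_a: A small stoppered glass vaccine vial, standing: 22 mm diameter, 41 mm tall (firm to 39 mm), 22 g. Origin at the centre of its underside, z up its axis.
- small_vial_b: The other small stoppered vial, alike in every way: 22 mm diameter, 41 mm tall (firm to 39 mm), 22 g. Origin at the centre of its underside, z up its axis.
- cover: Clear hood, open below, 160 x 78 mm, roof at z = 59 mm, 160 g; inside 148 x 66 x 56 mm. White handle bar over its middle: 64 mm along x, 12 mm thick, z = 72 to 84. Upright guide tube at x = +56, y = 0, z = 40 to 83, bore 11 mm, top flared to a 24 mm mouth (28 outside). Origin: centre of the rim, z up. In place: 12 mm above the block's origin, x axes the same way (4 mm play).
- thermometer: Dial thermometer hanging upright in its stand: steel stem 6 mm in diameter and 75 mm long, under a flat round steel head with a white dial on top, 36 mm in diameter, from z = 75 to 90 mm, the lower edge bevelled 3 mm. 45 g. Origin at the tip of the stem, z up the stem to the dial. In place (head resting on the guide tube's mouth) its tip is 20 mm above the block's origin.
- cooling_block: Fixed aluminium block 140 x 58 mm, z = 12 to 34, on a white foot 160 x 78 x 12 mm. In its top, in a row along x at y = 0, four chamfered round holes 22 mm deep (floor z = 12): wide well 33 mm across at x = -48, small wells 27 mm at x = -9 and +26, probe hole 17 mm at x = +56. Origin: centre of the foot's underside, x from the wide well towards the probe hole, z up.
- stand: Fixed thermometer stand: dark round foot 64 mm in diameter with an upright aluminium tube, bore 14 mm, 18 mm outside, top at z = 85 mm. The thermometer's stem hangs in it with the head's underside on the rim. Origin at the centre of the foot's underside.
- dropper_bottle: Brown dropper bottle with a black rubber bulb, 33 mm diameter, 102 mm tall, standing near the vials; to be left alone. Origin at the centre of its underside.
- blue_carton: Small dark blue carton with open white flaps, about 30 x 54 mm over the flaps, 76 mm tall, standing near the vials; to be left alone. Origin at the centre of its underside.
There are look-alikes about, which are no part of the job. Leave any red look-alike of the thermometer alone.

How it is judged:
On the way, in this order (a step that is already met when the one before it is completed fails the run):
1. all three vials stand in their wells: the large one in the wide well, the small ones in the two small wells (x of large_vial in the frame of cooling_block between -0.056 and -0.04 m and y of large_vial in the frame of cooling_block between -0.008 and 0.008 m and z of large_vial in the frame of cooling_block between 0.006 and 0.018 m and angle between large_vial's own z axis and vertical below 0.2 rad and (((x of small_vial_a in the frame of cooling_block between -0.017 and -0.001 m and y of small_vial_a in the frame of cooling_block between -0.008 and 0.008 m and z of small_vial_a in the frame of cooling_block between 0.006 and 0.018 m and angle between small_vial_a's own z axis and vertical below 0.2 rad) and (x of small_vial_b in the frame of cooling_block between 0.018 and 0.034 m and y of small_vial_b in the frame of cooling_block between -0.008 and 0.008 m and z of small_vial_b in the frame of cooling_block between 0.006 and 0.018 m and angle between small_vial_b's own z axis and vertical below 0.2 rad)) or ((x of small_vial_b in the frame of cooling_block between -0.017 and -0.001 m and y of small_vial_b in the frame of cooling_block between -0.008 and 0.008 m and z of small_vial_b in the frame of cooling_block between 0.006 and 0.018 m and angle between small_vial_b's own z axis and vertical below 0.2 rad) and (x of small_vial_a in the frame of cooling_block between 0.018 and 0.034 m and y of small_vial_a in the frame of cooling_block between -0.008 and 0.008 m and z of small_vial_a in the frame of cooling_block between 0.006 and 0.018 m and angle between small_vial_a's own z axis and vertical below 0.2 rad)))), for 0.2 s.
2. the cover is down over them on the block's foot (all of step 1 and x of cover in the frame of cooling_block between -0.008 and 0.008 m and y of cover in the frame of cooling_block between -0.008 and 0.008 m and z of cover in the frame of cooling_block below 0.017 m and angle between cover's own z axis and vertical below 0.06 rad and angle between the x axis of cover and the x axis of cooling_block, either way round below 0.15 rad), for 0.2 s.
3. the thermometer is fully home through the guide tube, its tip in the probe hole (x of cover in the frame of cooling_block between -0.008 and 0.008 m and y of cover in the frame of cooling_block between -0.008 and 0.008 m and z of cover in the frame of cooling_block below 0.017 m and angle between cover's own z axis and vertical below 0.06 rad and angle between the x axis of cover and the x axis of cooling_block, either way round below 0.15 rad and x of thermometer in the frame of cooling_block between 0.046 and 0.066 m and y of thermometer in the frame of cooling_block between -0.01 and 0.01 m and x of thermometer in the frame of cover between 0.048 and 0.064 m and y of thermometer in the frame of cover between -0.008 and 0.008 m and z of thermometer in the frame of cooling_block below 0.026 m and angle between thermometer's own z axis and vertical below 0.15 rad), for 0.2 s.
At the end, for the whole second after the job is handed in: Vials upright in their wells (within 8 mm, down to 6 mm from the floor); cover on the foot (within 8 mm, 5 mm high, level, in line within 0.15 rad); thermometer upright through the tube, tip in the probe hole (within 10 mm, at most 6 mm short of home); all at rest (all of step 1 and all of step 3 and linear speed of each of large_vial, small_vial_a, small_vial_b, cover, thermometer below 0.02 m/s); the robot touches nothing.
It fails at once if a vial is tipped by more than 0.7 rad (angle between any of large_vial, small_vial_a, small_vial_b's own z axis and vertical above 0.7 rad).
It fails at once if the dropper bottle or the blue carton is moved more than 30 mm or knocked over (distance of any of dropper_bottle, blue_carton from where it was at the start of the episode above 0.03 m or angle between any of dropper_bottle, blue_carton's own z axis and vertical above 0.5 rad).
It also fails if it takes over 125 s, if anything falls off the work surface, if the arm or the gripper's body presses on something with over 40 N, if the wrist force passes 120 N, or if a joint passes its speed limit or range.

### The arm

A 7-joint arm with a two-finger parallel gripper is mounted at the origin on a cart in front of the work surface, level with it; the furniture and walls round the work are solid. World frame = base frame: x ahead of the robot, y to its left, z up, the work surface at z = 0. Lengths are in m, angles in rad, forces in N, time in s.
With the tool pointing down it reaches from about 0.425 to 0.925 m from the base axis. Payload 6.8 kg.
Tool frame: the origin (TCP) lies at the very end of the fingers, on their centre line; the grasp point (between the pads) lies bot.tcp_to_grasp behind it (bot.tcp_to_grasp is the distance from the TCP to the grasp point, in m); z points along the fingers, y is the line along which they close (so a half turn about z gives the same grasp; the last joint's range is limited). The gripper opens to 85 mm and grips with 20 to 120 N. Pads are 22 mm wide; open, the fingers measure 114 mm over their backs; the gripper's body (76 mm by 85 mm) begins 54 mm behind the grasp point. The pads swing forward as they close: fully open they stand 13 mm farther back than shut.
Start: joints at [-1.209, 0.477, 0.022, 1.555, -0.011, 1.109, -0.083], TCP at [0.306, 0.602, 0.231] pointing down, gripper open.
Joint ranges: [-2.96, 2.96], [-0.34, 2.1], [-1.41, 1.46], [0.24, 2.44], [-1.37, 4.51], [0.17, 1.92], [-2.96, 2.96]. Speed limits (rad/s): [2.39, 2.39, 3.14, 3.14, 3.14, 3.14, 3.14].

### API

Orientations are given as a unit quaternion [w, x, y, z].
In Python, from station import bot gives the robot as it stands.
- The arm moves only by the tool servo_tool, never from a script. Its argument "motion" is a list that holds one entry, the list of rows, each a list of 7 numbers: the shift along the tool's x, y, z in m, then the turn, a rotation vector about the tool's x, y, z in units of 5 degrees (1.0 is 5 degrees), then the opening, from 0 (shut) to 1 (fully open). A call has 1 to 20 rows; each row is the pose to reach, as a shift and turn from the pose commanded when the call began, along the tool's axes at that moment; what a row does not reach only later rows make up. A row lasts 1/12 s, in which the tool goes at most 41.7 mm and 7.16 degrees, less where a joint would pass 70% of its speed; a pose out of reach is approached as far as the arm can. A call with a gripper value outside its range is refused whole. The fingers move at their own pace and stop on an object; "grip_force" is the grip in N (left out, the last holds). Time passes only in rows, so rows that repeat a pose let the fingers close. It gives the time, the measured TCP pose, the force, the opening and the grip force at its end, in the units of the state.
- bot.get_obs(): the state, without advancing time (a new reading comes with each control period).
- bot.read_camera(name): name is "scene" or "top"; returns a dict with "img" (420x560x3 uint8, red, green, blue), "K" (3x3 intrinsics, pixels), "pose" (4x4, takes a point from camera to world coordinates). Camera axes: x right, y down, z forward; pixel columns grow to the right and rows downward; lengths in m; the calibration is good to about 2 mm. A picture is of the moment at which its call begins. There is no depth.
- bot.hand_in(): hands the job in; it is judged then, once.
The state is a dict: "t": time; "q": joint angles; "joint_vel": joint speeds; "joint_torque": joint torques, N m; "eef_pos": TCP position; "tool_rot": TCP orientation; "contact_force": force on the tool from outside, world axes, zero at the start; "torque": the same for the moment, N m; "gripper_width": opening from 0.0 (shut) to 1.0 (fully open); "grasp_force": force on a finger pad.
Only numpy, scipy, OpenCV 4.12 (cv2) and the standard library are available. Lean on these libraries where they do the work, as an engineer would, in place of code of your own. Each camera call takes 0.05 s, during which the arm holds its last target. There are 200 camera calls.

## Working session

There is one attempt and no reset: what is moved stays moved. The work goes in short steps, Python scripts to look and compute and a tool call to move; the robot and the scene stay as the last step left them, time stands still between calls to the robot, and variables do not carry over. Pictures are saved under pics/ and viewed, at most 14 in all, crops included, and the job is handed in when it is done.

Besides the shell and the picture viewer there is one more tool, called as name(argument=value, ...), one argument or row to a line, values as JSON. servo_tool: Moves the arm, as the interface text tells. Its arguments: {"type":"object","properties":{"motion":{"type":"array"},"grip_force":{"type":"number"}},"required":["motion"]}

```bash
ls; mkdir -p pics
python3 - <<'E'
from station import bot
import cv2
for n in("scene","top"):
    c=bot.read_camera(n); cv2.imwrite(f"pics/{n}0.png",c["img"][:,:,::-1]); print(n,c["K"].round(1).tolist(),c["pose"].round(4).tolist())
o=bot.get_obs(); print(o, bot.tcp_to_grasp)
E
```

```text
pics
scene [[448.4, 0.0, 277.8], [0.0, 448.4, 203.7], [0.0, 0.0, 1.0]] [[-0.534, -0.42, 0.7338, -0.1204], [-0.8451, 0.2898, -0.4492, 0.6492], [-0.024, -0.86, -0.5097, 0.5351], [0.0, 0.0, 0.0, 1.0]]
top [[518.2, 0.0, 275.6], [0.0, 518.2, 203.3], [0.0, 0.0, 1.0]] [[0.004, -0.9986, 0.0523, 0.4854], [-0.9996, -0.0025, 0.0284, 0.2301], [-0.0283, -0.0524, -0.9982, 0.9025], [0.0, 0.0, 0.0, 1.0]]
{'t': 0.1, 'q': array([-1.20910866,  0.47773216,  0.02236782,  1.5563415 , -0.01149822,
        1.10932091, -0.08305474]), 'joint_vel': array([ 4.96426941e-04, -3.54826487e-04, -5.10191888e-05, -1.88172123e-03,
       -5.94065066e-04,  2.21656657e-03, -1.65929456e-04]), 'joint_torque': array([ 4.70986037e-03, -5.97752559e+01,  1.61389042e+00, -2.81952864e+01,
        1.28735224e-02,  5.09095189e-03, -7.20735045e-06]), 'eef_pos': array([0.30535223, 0.60138299, 0.23041824]), 'tool_rot': array([-1.28287909e-04,  2.32718342e-01,  9.72543816e-01, -8.26795254e-04]), 'contact_force': array([ 0.06874275, -0.1312583 , -0.15665386]), 'torque': array([ 0.03379867, -0.0129766 , -0.04180537]), 'grasp_force': 0.0, 'gripper_width': 0.9998773317317868} 0.0187
```

View pics/scene0.png

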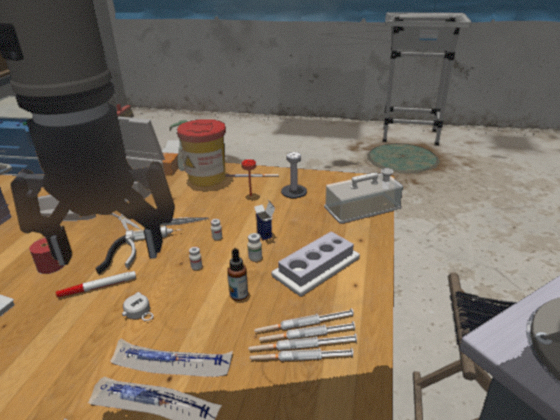

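View pics/top0.png

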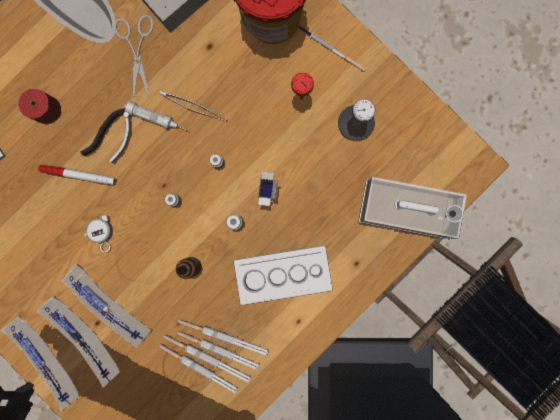

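Large vial: top (234,222), scene (255,246). Small vials: top (216,161) and (172,200), scene (216,229) and (195,258). 

Look-alikes:
- The dropper at top (187,268), the stopwatch at (98,231) and the red lid at (36,104) are not vials.
- The white-dial thermometer in the stand is at top (364,110). The red one at (302,83) is to be left alone.
- The cover is at (413,208), with its tube at (454,213).
- The block is at (283,276), with the wide well at (255,280) and the probe hole at (316,271).

I'll check these in close crops.

Run:
```python
import cv2
a=cv2.imread("pics/top0.png")[90:310,155:475]; cv2.imwrite("pics/top0c.png",cv2.resize(a,None,fx=2.5,fy=2.5,interpolation=cv2.INTER_CUBIC))
a=cv2.imread("pics/scene0.png")[140:300,180:410]; cv2.imwrite("pics/scene0c.png",cv2.resize(a,None,fx=3.4,fy=3.4,interpolation=cv2.INTER_CUBIC))
```

```text
(no output)
```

View pics/top0c.png

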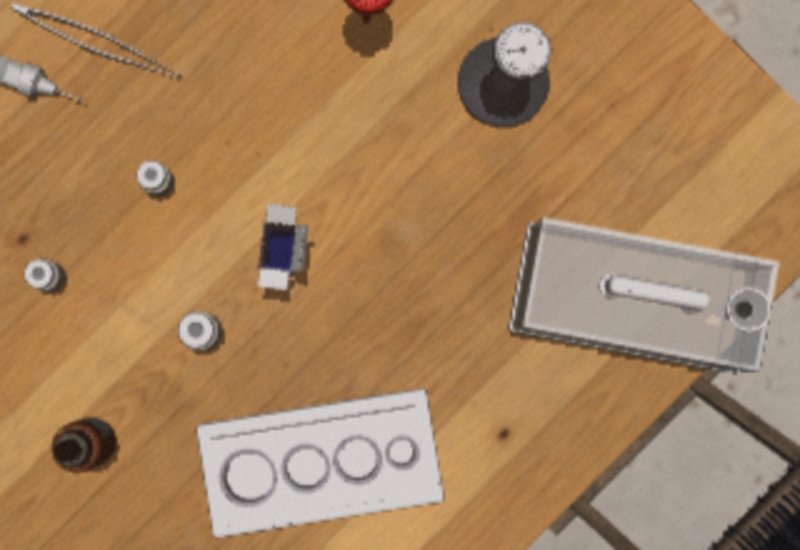

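View pics/scene0c.png

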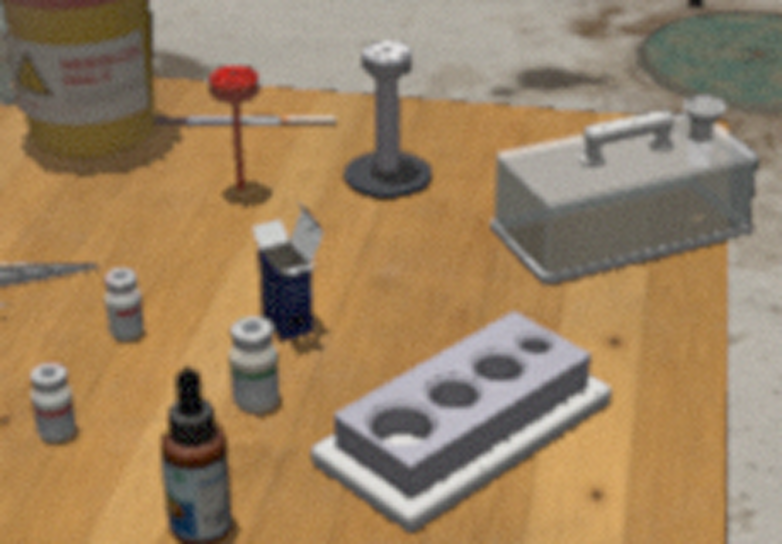

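The crops confirm the choice. In the top crop: white caps at (153,177), (42,274) and (199,331), the dial at (522,50), the tube mouth at (748,309), the handle at (655,292), and the wells at (248,476), (306,467), (358,458) and (402,452). The red probe is separate.

```bash
cat > h.py <<'E'
import numpy as np, cv2
from station import bot
def cam(n): 
    c=bot.read_camera(n); c["img"]=c["img"][:,:,::-1].copy(); return c
def ray(c,p):
    d=c["pose"][:3,:3]@np.linalg.solve(c["K"],[p[0],p[1],1]); return c["pose"][:3,3],d/np.linalg.norm(d)
def onz(c,p,z):
    o,d=ray(c,p); return o+d*(z-o[2])/d[2]
def tri(c1,p1,c2,p2):
    o1,d1=ray(c1,p1);o2,d2=ray(c2,p2)
    s=np.linalg.lstsq(np.c_[d1,-d2],o2-o1,rcond=None)[0]
    a,b=o1+d1*s[0],o2+d2*s[1]; return (a+b)/2,np.linalg.norm(a-b)
def proj(c,P):
    q=c["K"]@(c["pose"][:3,:3].T@(np.asarray(P)-c["pose"][:3,3])); return q[:2]/q[2]
def blob(img,seed,r,lo,smax=70,k=6,hi=256):
    """contour of bright low-saturation (or dark if hi<256) blob nearest the seed, found in a k-fold window; returns hull"""
    x0,y0=int(seed[0]-r),int(seed[1]-r); w=cv2.resize(img[y0:y0+2*r,x0:x0+2*r],None,fx=k,fy=k,interpolation=cv2.INTER_CUBIC)
    h=cv2.cvtColor(w,cv2.COLOR_BGR2HSV); m=((h[...,2]>=lo)&(h[...,2]<hi)&(h[...,1]<smax)).astype(np.uint8)*255
    cs=[c for c in cv2.findContours(m,cv2.RETR_EXTERNAL,cv2.CHAIN_APPROX_NONE)[0] if cv2.contourArea(c)>2*k*k]
    s=(np.array(seed)-[x0,y0]+.5)*k
    c=max(cs,key=lambda c:cv2.pointPolygonTest(c,tuple(map(float,s)),True))
    return (cv2.convexHull(c)[:,0]+.5)/k-.5+[x0,y0]
def circ(p): (x,y),r=cv2.minEnclosingCircle(p.astype(np.float32)); return np.array([x,y]),r
E
python3 - <<'E'
from h import *
np.set_printoptions(precision=4,suppress=True)
T,S=cam("top"),cam("scene")
f=lambda x,y:(155+x/2.5,90+y/2.5); g=lambda x,y:(180+x/3.4,140+y/3.4)
for n,a,b,z in [("smA",(153,177),(121,277),.041),("smB",(42,274),(49,374),.041),("large",(199,331),(251,329),.051),("dial",(522,50),(386,50),None),
 ("tube",(748,309),(706,102),.083),("hand",(655,292),(630,125),.084),("W",(248,476),(400,423),.034),("s1",(306,467),(452,391),.034),("s2",(358,458),(498,366),.034),("probe",(402,452),(535,345),.034),
 ("dropper",(70,447),(188,376),.102),("carton",(281,248),(285,255),.07),("standfoot",(503,82),(388,173),.005)]:
    p,e=tri(T,f(*a),S,g(*b)); print(n,"tri",p,"gap",round(e,4), "plane",onz(T,f(*a),z)[:2] if z else "")
for n,s,z,lo in [("smA",(216.2,160.8),.041,140),("smB",(171.8,199.6),.041,140),("large",(234.6,222.4),.051,140),("dial",(363.8,110),.09,150)]:
    for L in (lo,lo+40):
        p,r=circ(blob(T["img"],s,15,L)); print(n,p,r,onz(T,p,z))
b=blob(T["img"],(272,262),62,150,k=4); R=cv2.minAreaRect(b.astype(np.float32)); print("foot",R)
bx=cv2.boxPoints(R); w=np.array([onz(T,p,.010)[:2] for p in bx]); print(w,w.mean(0))
E
```

```text
smA tri [0.6022 0.3554 0.0411] gap 0.0019 plane [0.6017 0.3546]
smB tri [0.5369 0.4298 0.0401] gap 0.0022 plane [0.5363 0.4286]
large tri [0.4992 0.3232 0.0499] gap 0.0031 plane [0.4984 0.3217]
dial tri [0.6734 0.1162 0.1005] gap 0.0005 plane 
tube tri [ 0.5125 -0.0264  0.0855] gap 0.0011 plane [ 0.5129 -0.0267]
hand tri [0.523  0.0298 0.0808] gap 0.0017 plane [0.5234 0.0313]
W tri [0.4023 0.2905 0.033 ] gap 0.0011 plane [0.4021 0.29  ]
s1 tri [0.4087 0.2519 0.0335] gap 0.0015 plane [0.4083 0.2513]
s2 tri [0.4145 0.2168 0.0322] gap 0.0005 plane [0.4145 0.2167]
probe tri [0.4186 0.1875 0.0322] gap 0.0004 plane [0.4186 0.1874]
dropper tri [0.4256 0.3982 0.0941] gap 0.0021 plane [0.4257 0.3956]
carton tri [0.5539 0.2689 0.0509] gap 0.0024 plane [0.5518 0.2671]
standfoot tri [0.6734 0.1156 0.0041] gap 0.0001 plane [0.6732 0.1157]
smA [215.504  159.7694] 6.274173736572266 [0.6035 0.3558 0.041 ]
smA [214.4933 159.2666] 5.354193210601807 [0.6043 0.3575 0.041 ]
smB [170.6412 198.8285] 6.407794952392578 [0.5376 0.4306 0.041 ]
smB [169.5471 198.9312] 5.356185436248779 [0.5374 0.4324 0.041 ]
large [233.5821 221.5462] 7.7826247215271 [0.4998 0.3234 0.051 ]
large [232.7351 221.4992] 6.5201239585876465 [0.4998 0.3248 0.051 ]
dial [363.8416 109.1069] 10.807519912719727 [0.6772 0.1145 0.09  ]
dial [363.9577 109.2278] 9.661409378051758 [0.677  0.1143 0.09  ]
foot ((282.55792236328125, 274.8188171386719), (46.15768814086914, 93.68177032470703), 80.86982727050781)
[[0.4353 0.329 ]
 [0.4615 0.1702]
 [0.3841 0.1579]
 [0.3577 0.3157]] [0.4097 0.2432]
```

```bash
cat >> h.py <<'E'
from scipy.spatial.transform import Rotation as Ro
def go(x,y,z,yaw=9.1):
    """print tool-frame shift and turn (5-degree units) to the pose with tool down, tool y at world angle yaw (deg)"""
    o=bot.get_obs(); q=o["tool_rot"]; R=Ro.from_quat([q[1],q[2],q[3],q[0]])
    a=np.radians(yaw); G=Ro.from_matrix(np.array([[-np.sin(a),np.cos(a),0],[np.cos(a),np.sin(a),0],[0,0,-1]]).T)
    s=R.inv().apply(np.array([x,y,z])-o["eef_pos"]); t=np.degrees((R.inv()*G).as_rotvec())/5
    print("shift",s.round(4),"turn",t.round(2),"t",round(o["t"],1),"F",o["contact_force"].round(1),"w",round(o["gripper_width"],3))
E
python3 -c "
from h import *
go(.6020,.3550,.12)"
```

```text
shift [-0.3761 -0.0855  0.1108] turn [-1.00e-02  1.00e-02  1.08e+01] t 0.2 F [-0.1  0.3 -0. ] w 0.999
```

servo_tool(
  motion=[
    [[-0.376,-0.0855,0.111,0,0,10.8,0.6],[-0.376,-0.0855,0.111,0,0,10.8,0.6],[-0.376,-0.0855,0.111,0,0,10.8,0.6],[-0.376,-0.0855,0.111,0,0,10.8,0.6],[-0.376,-0.0855,0.111,0,0,10.8,0.6],[-0.376,-0.0855,0.111,0,0,10.8,0.6],[-0.376,-0.0855,0.111,0,0,10.8,0.6],[-0.376,-0.0855,0.111,0,0,10.8,0.6],[-0.376,-0.0855,0.111,0,0,10.8,0.6],[-0.376,-0.0855,0.111,0,0,10.8,0.6],[-0.376,-0.0855,0.111,0,0,10.8,0.6],[-0.376,-0.0855,0.111,0,0,10.8,0.6],[-0.376,-0.0855,0.111,0,0,10.8,0.6],[-0.376,-0.0855,0.111,0,0,10.8,0.6],[-0.376,-0.0855,0.111,0,0,10.8,0.6]],
  ],
  grip_force=25,
)

```text
t: 1.45
eef_pos: [0.601, 0.3574, 0.1207]
tool_rot: [-0.0, 0.648, 0.762, 0.0]
contact_force: [-0.3, 0.5, 0.6]
gripper_width: 0.604
grasp_force: 0.0
```

```bash
python3 -c "
from h import *
go(.6020,.3550,.02)"
```

```text
shift [-0.0027  0.0006  0.1007] turn [ 0.   -0.01  0.03] t 1.4 F [-0.3  0.5  0.6] w 0.604
```

servo_tool(
  motion=[
    [[-0.0027,0.0006,0.03,0,0,0,0.6],[-0.0027,0.0006,0.06,0,0,0,0.6],[-0.0027,0.0006,0.09,0,0,0,0.6],[-0.0027,0.0006,0.1,0,0,0,0.6],[-0.0027,0.0006,0.1,0,0,0,0.6],[-0.0027,0.0006,0.1,0,0,0,0.6]],
  ],
)

```text
t: 1.95
eef_pos: [0.6031, 0.3536, 0.021]
tool_rot: [-0.0, 0.649, 0.761, 0.0]
contact_force: [0.3, -0.1, 0.8]
gripper_width: 0.598
grasp_force: 0.0
```

```bash
python3 -c "
from h import *
go(.6020,.3550,.02)
c=cam('top');s=cam('scene')
a=cv2.resize(c['img'][110:210,160:270],None,fx=3.6,fy=3.6);b=cv2.resize(s['img'][170:290,150:280],(390,360))
cv2.imwrite('pics/g1.png',np.hstack([a,b]))"
```

```text
shift [ 0.0015 -0.0009  0.001 ] turn [ 0.   -0.    0.01] t 1.9 F [ 0.3 -0.1  0.8] w 0.598
```

View pics/g1.png

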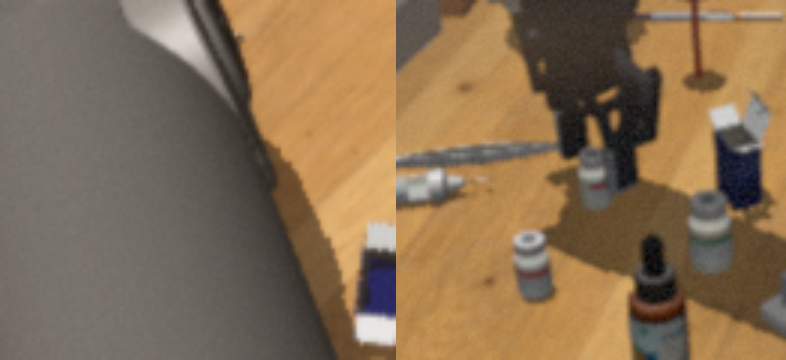

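The picture shows the vial standing between the fingers (scene view, right half, at (597,178)), and the top view is hidden by the arm. I'll make a small trim and close.

servo_tool(
  motion=[
    [[0.0015,-0.0005,0.001,0,0,0,0.6],[0.0015,-0.0005,0.001,0,0,0,0.4],[0.0015,-0.0005,0.001,0,0,0,0.1],[0.0015,-0.0005,0.001,0,0,0,0.1],[0.0015,-0.0005,0.001,0,0,0,0.1],[0.0015,-0.0005,0.001,0,0,0,0.1],[0.0015,-0.0005,0.001,0,0,0,0.1],[0.0015,-0.0005,0.001,0,0,0,0.1]],
  ],
  grip_force=25,
)

```text
t: 2.72
eef_pos: [0.6028, 0.3547, 0.0202]
tool_rot: [0.0, 0.649, 0.761, 0.001]
contact_force: [-1.8, -0.1, 5.7]
gripper_width: 0.245
grasp_force: 24.7
```

```bash
python3 -c "
from h import *
go(.6020,.3550,.02)
go(.4140,.2171,.13)"
```

```text
shift [ 0.0005 -0.0008  0.0002] turn [ 0.01 -0.01 -0.  ] t 2.7 F [-1.8 -0.1  5.7] w 0.245
shift [-0.106  -0.2081 -0.1101] turn [ 0.01 -0.01 -0.  ] t 2.7 F [-1.8 -0.1  5.7] w 0.245
```

servo_tool(
  motion=[
    [[0,0,-0.03,0,0,0,0.1],[0,0,-0.06,0,0,0,0.1],[0,0,-0.09,0,0,0,0.1],[0,0,-0.11,0,0,0,0.1],[-0.015,-0.03,-0.11,0,0,0,0.1],[-0.03,-0.06,-0.11,0,0,0,0.1],[-0.045,-0.09,-0.11,0,0,0,0.1],[-0.06,-0.12,-0.11,0,0,0,0.1],[-0.075,-0.15,-0.11,0,0,0,0.1],[-0.09,-0.18,-0.11,0,0,0,0.1],[-0.1,-0.2,-0.11,0,0,0,0.1],[-0.106,-0.208,-0.11,0,0,0,0.1],[-0.106,-0.208,-0.08,0,0,0,0.1],[-0.106,-0.208,-0.05,0,0,0,0.1],[-0.106,-0.208,-0.045,0,0,0,0.1],[-0.106,-0.208,-0.045,0,0,0,0.1],[-0.106,-0.208,-0.045,0,0,0,0.1]],
  ],
)

```text
t: 4.13
eef_pos: [0.4145, 0.2169, 0.0648]
tool_rot: [0.0, 0.649, 0.761, -0.0]
contact_force: [-0.2, -0.1, -0.3]
gripper_width: 0.244
grasp_force: 24.7
```

```bash
python3 -c "
from h import *
go(.4140,.2171,.04)
c=cam('top');s=cam('scene')
a=cv2.resize(c['img'][210:310,230:340],None,fx=3.6,fy=3.6);b=cv2.resize(s['img'][200:300,260:370],(396,360),interpolation=cv2.INTER_CUBIC)
cv2.imwrite('pics/g2.png',np.hstack([a,b]))"
```

```text
shift [ 0.0002 -0.0005  0.0248] turn [ 0.    0.   -0.01] t 4.1 F [-0.2 -0.1 -0.3] w 0.244
```

View pics/g2.png

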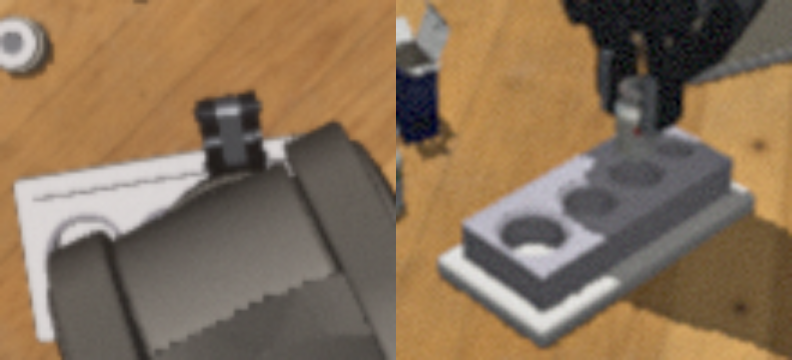

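The vial hangs centred over the second small well (right half, vial at (633,110), well at (636,172)). I'll lower it.

servo_tool(
  motion=[
    [[0,-0.0005,0.007,0,0,0,0.1],[0,-0.0005,0.014,0,0,0,0.1],[0,-0.0005,0.021,0,0,0,0.1],[0,-0.0005,0.027,0,0,0,0.1],[0,-0.0005,0.027,0,0,0,0.1],[0,-0.0005,0.027,0,0,0,0.1]],
  ],
)

```text
t: 4.73
eef_pos: [0.413, 0.2164, 0.0368]
tool_rot: [-0.0, 0.649, 0.761, -0.001]
contact_force: [-0.4, 1.0, 0.4]
gripper_width: 0.245
grasp_force: 24.7
```

servo_tool(
  motion=[
    [[0,0,0,0,0,0,0.3],[0,0,0,0,0,0,0.4],[0,0,0,0,0,0,0.6],[0,0,0,0,0,0,0.6],[0,0,0,0,0,0,0.6],[0,0,-0.03,0,0,0,0.6],[0,0,-0.06,0,0,0,0.6],[0,0,-0.09,0,0,0,0.6],[0,0,-0.09,0,0,0,0.6],[0,0,-0.09,0,0,0,0.6]],
  ],
)

```text
t: 5.57
eef_pos: [0.4143, 0.2175, 0.129]
tool_rot: [0.0, 0.649, 0.761, 0.002]
contact_force: [0.9, -0.4, -0.6]
gripper_width: 0.597
grasp_force: 0.0
```

```bash
python3 -c "
from h import *
go(.5367,.4293,.126)
s=cam('scene'); b=blob(s['img'],proj(s,[.414,.2171,.052]),10,120); p,r=circ(b); print(p,r,proj(s,[.414,.2171,.053]),onz(s,p,.051))
"
```

```text
shift [0.1898 0.1543 0.0039] turn [ 0.04 -0.03 -0.  ] t 5.6 F [ 0.9 -0.4 -0.6] w 0.597
[325.5  236.75] 10.461990356445312 [327.00615703 238.74100427] [0.42292926 0.21367346 0.051     ]
```

servo_tool(
  motion=[
    [[0.032,0.026,0,0,0,0,0.6],[0.063,0.051,0,0,0,0,0.6],[0.095,0.077,0,0,0,0,0.6],[0.126,0.103,0,0,0,0,0.6],[0.158,0.128,0,0,0,0,0.6],[0.18,0.148,0,0,0,0,0.6],[0.19,0.1543,0.002,0,0,0,0.6],[0.19,0.1543,0.002,0,0,0,0.6],[0.19,0.1543,0.002,0,0,0,0.6],[0.19,0.1543,0.03,0,0,0,0.6],[0.19,0.1543,0.06,0,0,0,0.6],[0.19,0.1543,0.09,0,0,0,0.6],[0.19,0.1543,0.108,0,0,0,0.6],[0.19,0.1543,0.108,0,0,0,0.6],[0.19,0.1543,0.108,0,0,0,0.6],[0.19,0.1543,0.108,0,0,0,0.6]],
  ],
)

```text
t: 6.95
eef_pos: [0.5363, 0.4282, 0.0206]
tool_rot: [0.0, 0.649, 0.761, 0.001]
contact_force: [-0.1, 1.0, 0.8]
gripper_width: 0.598
grasp_force: 0.0
```

```bash
python3 -c "
from h import *
go(.5367,.4293,.02)
s=cam('scene')
a=cv2.resize(s['img'][205:305,240:350],(440,400),interpolation=cv2.INTER_CUBIC);b=cv2.resize(s['img'][200:300,150:235],(340,400),interpolation=cv2.INTER_CUBIC)
cv2.imwrite('pics/g3.png',np.hstack([a,b]))"
```

```text
shift [0.001  0.0005 0.0006] turn [ 0.01 -0.   -0.01] t 7.0 F [-0.1  1.   0.8] w 0.598
```

View pics/g3.png

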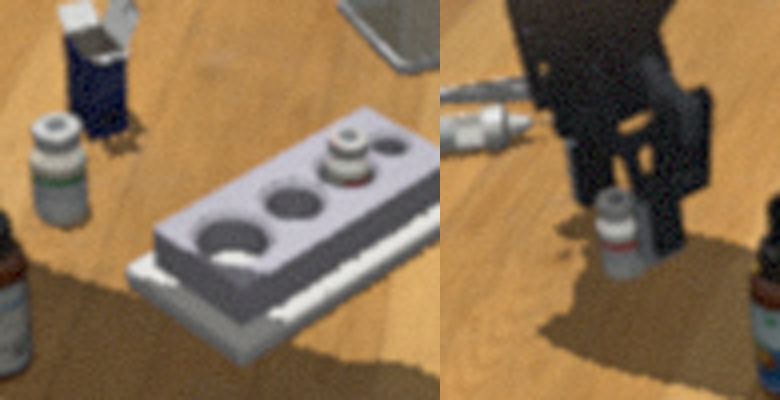

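The first small vial stands seated in its well (left half, (347,155)). The second is between the open fingers (right half, (618,235)). I'll close on it.

servo_tool(
  motion=[
    [[0.001,0.0005,0.0005,0,0,0,0.4],[0.001,0.0005,0.0005,0,0,0,0.1],[0.001,0.0005,0.0005,0,0,0,0.1],[0.001,0.0005,0.0005,0,0,0,0.1],[0.001,0.0005,0.0005,0,0,0,0.1],[0.001,0.0005,0.0005,0,0,0,0.1],[0.001,0.0005,0.0005,0,0,0,0.1]],
  ],
  grip_force=25,
)

```text
t: 7.58
eef_pos: [0.5366, 0.4304, 0.0201]
tool_rot: [-0.0, 0.649, 0.761, 0.001]
contact_force: [-0.6, 0.1, 6.4]
gripper_width: 0.246
grasp_force: 24.6
```

```bash
python3 -c "
from h import *
go(.5367,.4293,.02)
go(.4085,.2517,.14)"
```

```text
shift [-0.0011 -0.0001  0.0001] turn [ 0.02 -0.01 -0.  ] t 7.6 F [-0.6  0.1  6.4] w 0.246
shift [-0.1561 -0.1545 -0.1203] turn [ 0.02 -0.01 -0.  ] t 7.6 F [-0.6  0.1  6.4] w 0.246
```

servo_tool(
  motion=[
    [[0,0,-0.03,0,0,0,0.1],[0,0,-0.06,0,0,0,0.1],[0,0,-0.09,0,0,0,0.1],[0,0,-0.12,0,0,0,0.1],[-0.022,-0.022,-0.12,0,0,0,0.1],[-0.044,-0.044,-0.12,0,0,0,0.1],[-0.066,-0.066,-0.12,0,0,0,0.1],[-0.088,-0.088,-0.12,0,0,0,0.1],[-0.11,-0.11,-0.12,0,0,0,0.1],[-0.132,-0.132,-0.12,0,0,0,0.1],[-0.148,-0.148,-0.12,0,0,0,0.1],[-0.1555,-0.1545,-0.12,0,0,0,0.1],[-0.1555,-0.1545,-0.09,0,0,0,0.1],[-0.1555,-0.1545,-0.06,0,0,0,0.1],[-0.1555,-0.1545,-0.045,0,0,0,0.1],[-0.1555,-0.1545,-0.045,0,0,0,0.1],[-0.1555,-0.1545,-0.045,0,0,0,0.1],[-0.1555,-0.1545,-0.045,0,0,0,0.1]],
  ],
)

```text
t: 9.08
eef_pos: [0.4089, 0.2525, 0.0647]
tool_rot: [0.0, 0.649, 0.761, 0.001]
contact_force: [0.6, 0.3, 0.3]
gripper_width: 0.244
grasp_force: 24.7
```

```bash
python3 -c "
from h import *
go(.4085,.2517,.037)"
```

```text
shift [-0.0007 -0.0006  0.0277] turn [ 0.02 -0.01 -0.  ] t 9.1 F [0.6 0.3 0.3] w 0.244
```

servo_tool(
  motion=[
    [[0,-0.0005,0.007,0,0,0,0.1],[0,-0.0005,0.014,0,0,0,0.1],[0,-0.0005,0.021,0,0,0,0.1],[0,-0.0005,0.0275,0,0,0,0.1],[0,-0.0005,0.0275,0,0,0,0.1],[0,-0.0005,0.0275,0,0,0,0.1]],
  ],
)

```text
t: 9.58
eef_pos: [0.4072, 0.2514, 0.0358]
tool_rot: [-0.0, 0.649, 0.761, -0.001]
contact_force: [-0.4, 0.2, -0.4]
gripper_width: 0.247
grasp_force: 24.7
```

servo_tool(
  motion=[
    [[0,0,0,0,0,0,0.3],[0,0,0,0,0,0,0.4],[0,0,0,0,0,0,0.6],[0,0,0,0,0,0,0.6],[0,0,0,0,0,0,0.6],[0,0,-0.03,0,0,0,0.6],[0,0,-0.06,0,0,0,0.6],[0,0,-0.09,0,0,0,0.7],[0,0,-0.09,0,0,0,0.7],[0,0,-0.09,0,0,0,0.7]],
  ],
)

```text
t: 10.42
eef_pos: [0.4084, 0.2526, 0.1279]
tool_rot: [0.0, 0.649, 0.761, 0.002]
contact_force: [0.1, -0.1, -0.6]
gripper_width: 0.7
grasp_force: 0.0
```

```bash
python3 -c "
from h import *
go(.4988,.3224,.022)"
```

```text
shift [0.0544 0.0999 0.1064] turn [ 0.04 -0.03 -0.  ] t 10.4 F [ 0.1 -0.1 -0.6] w 0.7
```

servo_tool(
  motion=[
    [[0.016,0.03,0,0,0,0,0.7],[0.033,0.06,0,0,0,0,0.7],[0.049,0.09,0,0,0,0,0.7],[0.0544,0.1,0,0,0,0,0.7],[0.0544,0.1,0,0,0,0,0.7],[0.0544,0.1,0,0,0,0,0.7],[0.0544,0.1,0.03,0,0,0,0.7],[0.0544,0.1,0.06,0,0,0,0.7],[0.0544,0.1,0.09,0,0,0,0.7],[0.0544,0.1,0.106,0,0,0,0.7],[0.0544,0.1,0.106,0,0,0,0.7],[0.0544,0.1,0.106,0,0,0,0.7],[0.0544,0.1,0.106,0,0,0,0.7]],
  ],
)

```text
t: 11.5
eef_pos: [0.4977, 0.321, 0.0213]
tool_rot: [0.0, 0.649, 0.761, 0.0]
contact_force: [-0.1, 0.2, -0.1]
gripper_width: 0.699
grasp_force: 0.0
```

```bash
python3 -c "
from h import *
go(.4988,.3224,.022)
s=cam('scene')
a=cv2.resize(s['img'][200:310,220:360],None,fx=5,fy=5,interpolation=cv2.INTER_CUBIC)
cv2.imwrite('pics/g4.png',a)"
```

```text
shift [ 0.0012  0.0013 -0.0007] turn [ 0.01 -0.   -0.01] t 11.5 F [-0.1  0.2 -0.1] w 0.699
```

View pics/g4.png

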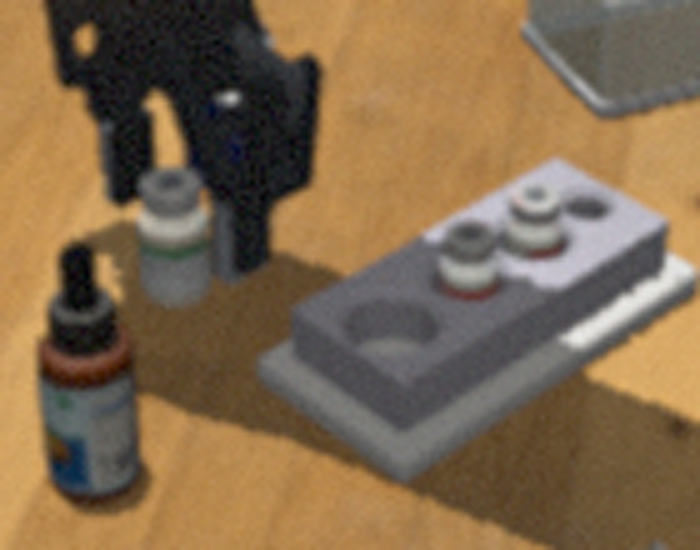

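Both small vials are seated, at (470,262) and (535,220). The large vial is between the fingers at (175,235), and the wide well at (390,325) is free.

servo_tool(
  motion=[
    [[0.001,0.001,-0.001,0,0,0,0.5],[0.001,0.001,-0.001,0,0,0,0.1],[0.001,0.001,-0.001,0,0,0,0.1],[0.001,0.001,-0.001,0,0,0,0.1],[0.001,0.001,-0.001,0,0,0,0.1],[0.001,0.001,-0.001,0,0,0,0.1],[0.001,0.001,-0.001,0,0,0,0.1]],
  ],
  grip_force=25,
)

```text
t: 12.13
eef_pos: [0.4991, 0.323, 0.0225]
tool_rot: [0.0, 0.649, 0.761, 0.001]
contact_force: [-1.7, -0.8, 6.8]
gripper_width: 0.303
grasp_force: 24.6
```

```bash
python3 -c "
from h import *
go(.4988,.3224,.022)
go(.4023,.2902,.142)"
```

```text
shift [-0.0005 -0.0004  0.0005] turn [ 0.02 -0.01 -0.  ] t 12.1 F [-1.7 -0.8  6.8] w 0.303
shift [-0.0169 -0.1006 -0.1197] turn [ 0.02 -0.01 -0.  ] t 12.1 F [-1.7 -0.8  6.8] w 0.303
```

servo_tool(
  motion=[
    [[0,0,-0.03,0,0,0,0.1],[0,0,-0.06,0,0,0,0.1],[0,0,-0.085,0,0,0,0.1],[-0.005,-0.03,-0.085,0,0,0,0.1],[-0.01,-0.06,-0.085,0,0,0,0.1],[-0.015,-0.09,-0.085,0,0,0,0.1],[-0.0165,-0.1,-0.085,0,0,0,0.1],[-0.0165,-0.1005,-0.085,0,0,0,0.1],[-0.0165,-0.1005,-0.065,0,0,0,0.1],[-0.0165,-0.1005,-0.045,0,0,0,0.1],[-0.0165,-0.1005,-0.045,0,0,0,0.1],[-0.0165,-0.1005,-0.045,0,0,0,0.1],[-0.0165,-0.1005,-0.045,0,0,0,0.1]],
  ],
)

```text
t: 13.22
eef_pos: [0.4029, 0.2905, 0.0669]
tool_rot: [0.0, 0.649, 0.761, 0.0]
contact_force: [-0.1, 0.0, 0.7]
gripper_width: 0.306
grasp_force: 25.0
```

```bash
python3 -c "
from h import *
go(.4023,.2902,.038)"
```

```text
shift [-0.0002 -0.0006  0.0289] turn [ 0.01 -0.   -0.01] t 13.2 F [-0.1  0.   0.7] w 0.306
```

servo_tool(
  motion=[
    [[0,-0.0005,0.007,0,0,0,0.1],[0,-0.0005,0.014,0,0,0,0.1],[0,-0.0005,0.021,0,0,0,0.1],[0,-0.0005,0.0285,0,0,0,0.1],[0,-0.0005,0.0285,0,0,0,0.1],[0,-0.0005,0.0285,0,0,0,0.1]],
  ],
)

```text
t: 13.72
eef_pos: [0.401, 0.2897, 0.0372]
tool_rot: [-0.0, 0.649, 0.761, -0.001]
contact_force: [0.4, 0.2, -0.8]
gripper_width: 0.306
grasp_force: 25.0
```

servo_tool(
  motion=[
    [[0,0,0,0,0,0,0.4],[0,0,0,0,0,0,0.6],[0,0,0,0,0,0,0.6],[0,0,0,0,0,0,0.6],[0,0,0,0,0,0,0.6],[0,0,-0.03,0,0,0,0.6],[0,0,-0.06,0,0,0,0.6],[0,0,-0.09,0,0,0,0.6],[0,0,-0.12,0,0,0,0.6],[0,0,-0.12,0,0,0,0.6]],
  ],
)

```text
t: 14.55
eef_pos: [0.4041, 0.2922, 0.1631]
tool_rot: [0.0, 0.649, 0.761, 0.005]
contact_force: [0.6, 0.4, 0.5]
gripper_width: 0.599
grasp_force: 0.0
```

```bash
python3 -c "
from h import *
c=bot.read_camera('top'); img=cv2.imread('pics/top0.png')
for lo in (205,220,232):
    b=blob(img,(417,207),28,lo,k=4); R=cv2.minAreaRect(b.astype(np.float32)); P=cv2.boxPoints(R); w=np.array([onz(c,p,.084) for p in P])[:,:2]
    e=w[1]-w[0] if np.linalg.norm(w[1]-w[0])>np.linalg.norm(w[2]-w[1]) else w[2]-w[1]
    print(lo,R,w.mean(0),np.degrees(np.arctan2(e[1],e[0])),np.linalg.norm(e))
# roof edge lines via Canny + Hough
g=cv2.Canny(cv2.cvtColor(img,cv2.COLOR_BGR2GRAY)[170:245,355:475],60,150)
for l in cv2.HoughLinesP(g,1,np.pi/360,25,minLineLength=35,maxLineGap=5)[:,0]:
    a=onz(c,l[:2]+[355,170],.059);b=onz(c,l[2:]+[355,170],.059); print(l+[355,170,355,170],np.degrees(np.arctan2(*(b-a)[1::-1])).round(1))
s=cam('scene'); cv2.imwrite('pics/g5.png',cv2.resize(s['img'][195:305,250:390],None,fx=5,fy=5,interpolation=cv2.INTER_CUBIC))
go(.523,.029,.15,-10.5)
"
```

```text
205 ((418.5966796875, 206.31407165527344), (37.48996353149414, 4.154223918914795), 9.7824068069458) [0.52413502 0.02884673] -99.74220402656327 0.05830621235884732Traceback (most recent call last):
  File "<string>", line 5, in <module>
    b=blob(img,(417,207),28,lo,k=4); R=cv2.minAreaRect(b.astype(np.float32)); P=cv2.boxPoints(R); w=np.array([onz(c,p,.084) for p in P])[:,:2]
  File "h.py", line 21, in blob
    c=max(cs,key=lambda c:cv2.pointPolygonTest(c,tuple(map(float,s)),True))
ValueError: max() iterable argument is empty
```

```bash
python3 -c "
from h import *
c=bot.read_camera('top'); img=cv2.imread('pics/top0.png')
g=cv2.Canny(cv2.cvtColor(img,cv2.COLOR_BGR2GRAY)[170:245,355:475],60,150)
for l in cv2.HoughLinesP(g,1,np.pi/360,25,minLineLength=35,maxLineGap=5)[:,0]:
    a=onz(c,l[:2]+[355,170],.059);b=onz(c,l[2:]+[355,170],.059); print(l+[355,170,355,170],np.degrees(np.arctan2(*(b-a)[1::-1])).round(1))
s=cam('scene'); cv2.imwrite('pics/g5.png',cv2.resize(s['img'][195:305,250:390],None,fx=5,fy=5,interpolation=cv2.INTER_CUBIC))
go(.523,.029,.15,-10.2)
"
```

```text
[365 181 453 199] -101.6
[372 177 466 194] -100.3
[358 219 455 237] -100.4
[358 223 435 238] -100.9
[369 178 466 196] -100.6
[397 205 435 212] -100.4
[396 200 437 207] -99.6
[363 225 371 181] -10.5
[456 239 464 193] -10.6
[359 222 367 180] -11.0
[369 179 451 194] -100.4
shift [-0.2772  0.0791  0.0077] turn [ 0.   -0.01  3.86] t 14.7 F [-0.2 -0.2 -0.6] w 0.598
```

View pics/g5.png

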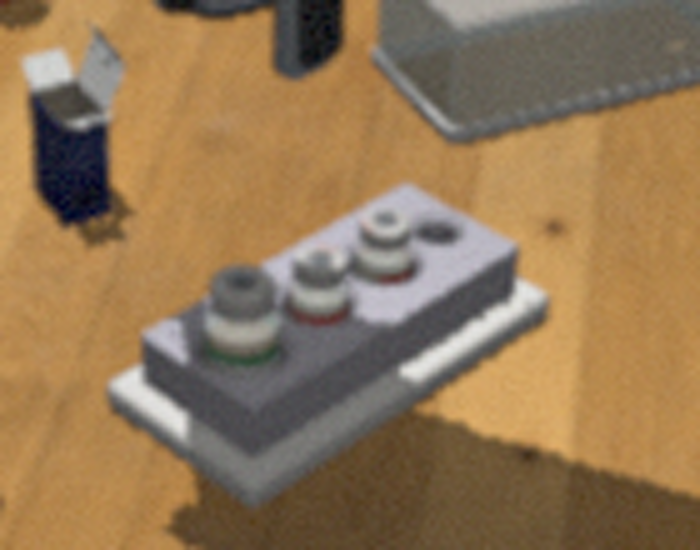

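All three vials are seated (caps at (240,285), (320,265) and (387,225)). Next is the cover, whose yaw is -100.5°.

servo_tool(
  motion=[
    [[-0.035,0.01,0,0,0,0.5,0.6],[-0.07,0.02,0,0,0,1,0.6],[-0.105,0.03,0,0,0,1.5,0.6],[-0.14,0.04,0,0,0,2,0.6],[-0.175,0.05,0,0,0,2.5,0.6],[-0.21,0.06,0,0,0,3,0.6],[-0.245,0.07,0,0,0,3.5,0.6],[-0.277,0.079,0,0,0,3.9,0.6],[-0.277,0.079,0,0,0,3.9,0.6],[-0.277,0.079,0,0,0,3.9,0.6],[-0.277,0.079,0.02,0,0,3.9,0.6],[-0.277,0.079,0.04,0,0,3.9,0.6],[-0.277,0.079,0.04,0,0,3.9,0.6],[-0.277,0.079,0.04,0,0,3.9,0.6]],
  ],
)

```text
t: 15.87
eef_pos: [0.5213, 0.03, 0.1164]
tool_rot: [-0.001, 0.768, 0.641, -0.002]
contact_force: [0.1, -0.1, 0.1]
gripper_width: 0.6
grasp_force: 0.0
```

```bash
python3 -c "
from h import *
go(.5232,.029,.064,-10.5)"
```

```text
shift [-0.0006  0.0022  0.0524] turn [-0.05  0.02  0.04] t 15.9 F [ 0.1 -0.1  0.1] w 0.6
```

servo_tool(
  motion=[
    [[-0.0005,0.002,0.02,0,0,0,0.6],[-0.0005,0.002,0.04,0,0,0,0.6],[-0.0005,0.002,0.052,0,0,0,0.6],[-0.0005,0.002,0.052,0,0,0,0.6],[-0.0005,0.002,0.052,0,0,0,0.6],[-0.0005,0.002,0.052,0,0,0,0.3],[-0.0005,0.002,0.052,0,0,0,0],[-0.0005,0.002,0.052,0,0,0,0],[-0.0005,0.002,0.052,0,0,0,0],[-0.0005,0.002,0.052,0,0,0,0],[-0.0005,0.002,0.052,0,0,0,0],[-0.0005,0.002,0.052,0,0,0,0],[-0.0005,0.002,0.052,0,0,0,0]],
  ],
  grip_force=70,
)

```text
t: 16.95
eef_pos: [0.5252, 0.0284, 0.0666]
tool_rot: [-0.0, 0.768, 0.64, 0.0]
contact_force: [-2.6, 0.9, 6.9]
gripper_width: 0.121
grasp_force: 69.6
```

```bash
python3 -c "
from h import *
go(.5232,.029,.064,-10.5)
go(.4099,.2428,.18,9.1)"
```

```text
shift [ 0.0002 -0.002   0.0026] turn [ 0.01 -0.01  0.01] t 16.9 F [-2.6  0.9  6.9] w 0.121
shift [ 0.1901 -0.1521 -0.1133] turn [ 0.01 -0.01 -3.91] t 16.9 F [-2.6  0.9  6.9] w 0.121
```

servo_tool(
  motion=[
    [[0,0,-0.02,0,0,0,0],[0,0,-0.045,0,0,0,0],[0,0,-0.075,0,0,0,0],[0,0,-0.105,0,0,0,0],[0.02,-0.016,-0.113,0,0,-0.4,0],[0.044,-0.036,-0.113,0,0,-0.9,0],[0.069,-0.055,-0.113,0,0,-1.4,0],[0.094,-0.075,-0.113,0,0,-1.9,0],[0.119,-0.095,-0.113,0,0,-2.4,0],[0.143,-0.115,-0.113,0,0,-2.9,0],[0.168,-0.135,-0.113,0,0,-3.4,0],[0.184,-0.147,-0.113,0,0,-3.8,0],[0.19,-0.152,-0.113,0,0,-3.91,0],[0.19,-0.152,-0.1,0,0,-3.91,0],[0.19,-0.152,-0.085,0,0,-3.91,0],[0.19,-0.152,-0.085,0,0,-3.91,0],[0.19,-0.152,-0.085,0,0,-3.91,0],[0.19,-0.152,-0.085,0,0,-3.91,0]],
  ],
)

```text
t: 18.45
eef_pos: [0.4104, 0.242, 0.1513]
tool_rot: [0.0, 0.649, 0.761, 0.0]
contact_force: [1.3, -0.1, -0.9]
gripper_width: 0.118
grasp_force: 68.6
```

```bash
python3 -c "
from h import *
go(.4099,.2428,.08,9.1)
s=cam('scene'); a=cv2.resize(s['img'][150:310,240:390],(525,560),interpolation=cv2.INTER_CUBIC)
cv2.imwrite('pics/g6.png',a)"
```

```text
shift [ 0.0009 -0.0004  0.0713] turn [ 0.    0.   -0.01] t 18.4 F [ 1.3 -0.1 -0.9] w 0.118
```

View pics/g6.png

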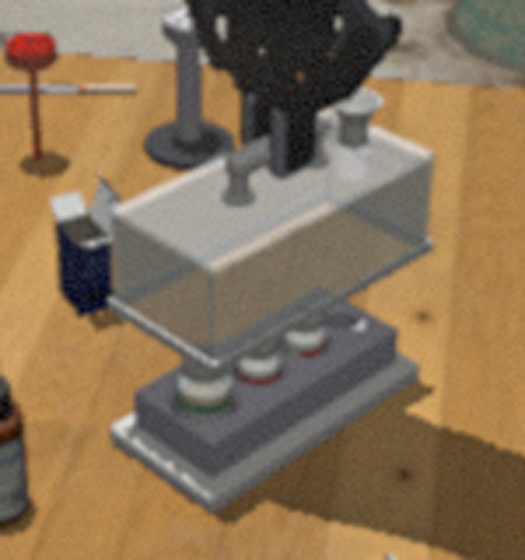

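```bash
python3 -c "
from h import *
s=bot.read_camera('scene'); f=lambda x,y:(240+x/3.5-.36,150+y/3.5-.36)
u=np.array([.158,-.9874]);v=np.array([.9874,.158]);O=np.array([.4099,.2428])
for z,L in [(.0847,[(213,366),(108,300),(433,243)]),(.012,[(213,497),(112,428),(417,368)])]:
  P=[onz(s,f(*p),z)[:2] for p in L]; m=(P[1]+P[2])/2
  print([(round((p-O)@u*1e3,1),round((p-O)@v*1e3,1)) for p in P],'centre',(m-O)@u*1e3,(m-O)@v*1e3)
"
```

```text
[(np.float64(-71.7), np.float64(-30.7)), (np.float64(-72.2), np.float64(44.9)), (np.float64(87.0), np.float64(-32.9))] centre 7.4093987256448886 6.0070709369154045
[(np.float64(-78.3), np.float64(-37.8)), (np.float64(-80.1), np.float64(36.2)), (np.float64(74.7), np.float64(-38.7))] centre -2.671029586816587 -1.2656694178324093
```

```bash
python3 -c "
from h import *
s=bot.read_camera('scene'); f=lambda x,y:(240+x/3.5-.36,150+y/3.5-.36)
u=np.array([.158,-.9874]);v=np.array([.9874,.158]);O=np.array([.4099,.2428])
for n,z,p in [('tube',.1677,(359,102)),('roof',.1437,(273,184)),('front',.1437,(213,272)),('left',.1437,(113,213)),('right',.1437,(433,155))]:
  q=onz(s,f(*p),z)[:2]-O; print(n,q@u*1e3,q@v*1e3)
# calibration check with block-top corners: front, left, right
for p in [(213,472),(135,413),(397,335)]:
  q=onz(s,f(*p),.034)[:2]-O; print('blk',q@u*1e3,q@v*1e3)
"
```

```text
tube 57.294066447954314 -2.1487754890770683
roof -2.571511023507344 -1.0072703108004024
front -77.69081003680172 -36.77391958991337
left -77.16839484631419 32.55792892272038
right 76.07486681925852 -36.39455736635079
blk -83.16018189429579 -42.758188141219804
blk -80.89574164855487 16.348240541324362
blk 65.98542578113931 -30.247045499497762
```

The cover hangs over the block in line with it. The tube measures (57, -2) against a nominal (56, 0), so I'll lower.

servo_tool(
  motion=[
    [[0.0005,-0.0005,0.008,0,0,0,0],[0.0005,-0.0005,0.016,0,0,0,0],[0.0005,-0.0005,0.024,0,0,0,0],[0.0005,-0.0005,0.032,0,0,0,0],[0.0005,-0.0005,0.04,0,0,0,0],[0.0005,-0.0005,0.046,0,0,0,0],[0.0005,-0.0005,0.05,0,0,0,0],[0.0005,-0.0005,0.054,0,0,0,0],[0.0005,-0.0005,0.057,0,0,0,0],[0.0005,-0.0005,0.057,0,0,0,0]],
  ],
)

```text
t: 19.43
eef_pos: [0.409, 0.2428, 0.0933]
tool_rot: [-0.0, 0.649, 0.761, -0.0]
contact_force: [-0.3, -0.8, -2.1]
gripper_width: 0.119
grasp_force: 68.7
```

servo_tool(
  motion=[
    [[0,0,0.004,0,0,0,0],[0,0,0.008,0,0,0,0],[0,0,0.011,0,0,0,0],[0,0,0.013,0,0,0,0],[0,0,0.0145,0,0,0,0],[0,0,0.0145,0,0,0,0],[0,0,0.0145,0,0,0,0]],
  ],
)

```text
t: 20.02
eef_pos: [0.4092, 0.2429, 0.0793]
tool_rot: [-0.0, 0.649, 0.761, -0.0]
contact_force: [0.0, -0.6, -2.1]
gripper_width: 0.125
grasp_force: 68.7
```

servo_tool(
  motion=[
    [[0,0,0.001,0,0,0,0],[0,0,0.001,0,0,0,0],[0,0,0.001,0,0,0,0.2],[0,0,0.001,0,0,0,0.3],[0,0,0.001,0,0,0,0.5],[0,0,0.001,0,0,0,0.5],[0,0,0.001,0,0,0,0.5],[0,0,-0.02,0,0,0,0.5],[0,0,-0.05,0,0,0,0.5],[0,0,-0.08,0,0,0,0.5],[0,0,-0.11,0,0,0,0.5],[0,0,-0.11,0,0,0,0.5]],
  ],
)

```text
t: 21.02
eef_pos: [0.4121, 0.2447, 0.1944]
tool_rot: [0.001, 0.649, 0.761, 0.005]
contact_force: [1.5, 0.3, 0.2]
gripper_width: 0.502
grasp_force: 0.0
```

```bash
python3 -c "
from h import *
go(.6735,.1158,.2,9.1)"
```

```text
shift [-0.1686  0.2378 -0.0047] turn [ 0.09 -0.06 -0.  ] t 21.0 F [1.5 0.3 0.2] w 0.502
```

servo_tool(
  motion=[
    [[-0.02,0.028,-0.005,0,0,0,0.75],[-0.04,0.056,-0.005,0,0,0,0.75],[-0.06,0.085,-0.005,0,0,0,0.75],[-0.08,0.113,-0.005,0,0,0,0.75],[-0.1,0.141,-0.005,0,0,0,0.75],[-0.12,0.169,-0.005,0,0,0,0.75],[-0.14,0.197,-0.005,0,0,0,0.75],[-0.16,0.226,0.0,0,0,0,0.75],[-0.1685,0.238,0.02,0,0,0,0.75],[-0.1685,0.238,0.04,0,0,0,0.75],[-0.1685,0.238,0.05,0,0,0,0.75],[-0.1685,0.238,0.05,0,0,0,0.75],[-0.1685,0.238,0.05,0,0,0,0.75],[-0.1685,0.238,0.05,0,0,0,0.75]],
  ],
)

```text
t: 22.18
eef_pos: [0.6711, 0.1151, 0.1403]
tool_rot: [0.0, 0.648, 0.761, 0.001]
contact_force: [0.1, -1.0, 0.4]
gripper_width: 0.749
grasp_force: 0.0
```

```bash
python3 -c "
from h import *
go(.6735,.1158,.0755,9.1)
s=cam('scene'); cv2.imwrite('pics/g7.png',cv2.resize(s['img'][120:300,240:420],(600,600),interpolation=cv2.INTER_CUBIC))"
```

```text
shift [0.0002 0.0024 0.0648] turn [ 0.01 -0.01  0.02] t 22.2 F [ 0.1 -1.   0.4] w 0.749
```

View pics/g7.png

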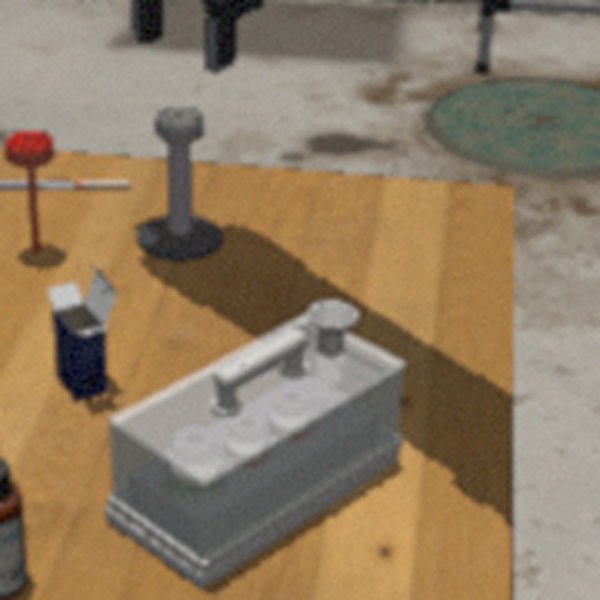

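The cover sits down on the foot over the vials. Its tube mouth is at (332,313) and the thermometer head, in its stand, at (180,125) under the fingers. I'll descend to grip.

servo_tool(
  motion=[
    [[0,0.002,0.015,0,0,0,0.75],[0,0.002,0.035,0,0,0,0.75],[0,0.002,0.055,0,0,0,0.75],[0,0.002,0.0645,0,0,0,0.75],[0,0.002,0.0645,0,0,0,0.75],[0,0.002,0.0645,0,0,0,0.75],[0,0.002,0.0645,0,0,0,0.6],[0,0.002,0.0645,0,0,0,0.3],[0,0.002,0.0645,0,0,0,0.1],[0,0.002,0.0645,0,0,0,0.1],[0,0.002,0.0645,0,0,0,0.1],[0,0.002,0.0645,0,0,0,0.1],[0,0.002,0.0645,0,0,0,0.1]],
  ],
  grip_force=40,
)

```text
t: 23.32
eef_pos: [0.6739, 0.1148, 0.0764]
tool_rot: [0.001, 0.649, 0.761, 0.001]
contact_force: [-0.7, 0.1, 6.3]
gripper_width: 0.401
grasp_force: 39.6
```

```bash
python3 -c "
from h import *
go(.6735,.1158,.0755,9.1)
c=cam('top');s=cam('scene'); 
cv2.imwrite('pics/g8.png',np.hstack([cv2.resize(c['img'][235:305,280:350],(390,390),interpolation=cv2.INTER_CUBIC),cv2.resize(s['img'][190:255,315:380],(390,390),interpolation=cv2.INTER_CUBIC)]))"
```

```text
shift [ 0.001  -0.0002  0.0009] turn [ 0.03 -0.    0.01] t 23.3 F [-0.7  0.1  6.3] w 0.401
```

View pics/g8.png

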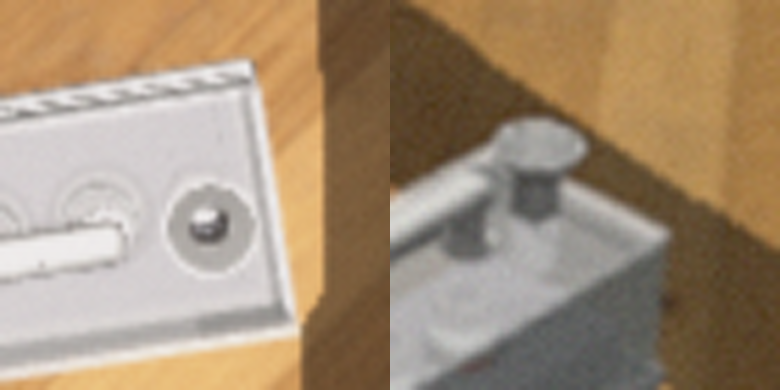

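```bash
python3 -c "
from h import *
c=bot.read_camera('top');s=bot.read_camera('scene')
a,b=(317.3,275.5),(339.6,214.2)
p,e=tri(c,a,s,b); print(p,e,onz(c,a,.095),onz(s,b,.095))
o=bot.get_obs(); print(o['eef_pos'])
for q in (p,onz(c,a,.095)): go(q[0],q[1],.19,9.1)
"
```

```text
[0.41611275 0.18809348 0.09532296] 5.635845545801382e-05 [0.41610228 0.18809912 0.095     ] [0.41649295 0.18772977 0.095     ]
[0.67393553 0.11478572 0.07644545]
shift [ 0.1133 -0.2427 -0.1141] turn [ 0.03 -0.    0.  ] t 23.5 F [-1.8  0.4  6.4] w 0.402
shift [ 0.1133 -0.2427 -0.1141] turn [ 0.03 -0.    0.  ] t 23.5 F [-1.8  0.4  6.4] w 0.402
```

servo_tool(
  motion=[
    [[0,0,-0.015,0,0,0,0.1],[0,0,-0.04,0,0,0,0.1],[0,0,-0.07,0,0,0,0.1],[0,0,-0.1,0,0,0,0.1],[0,0,-0.114,0,0,0,0.1],[0.012,-0.026,-0.114,0,0,0,0.1],[0.025,-0.054,-0.114,0,0,0,0.1],[0.038,-0.082,-0.114,0,0,0,0.1],[0.051,-0.11,-0.114,0,0,0,0.1],[0.064,-0.138,-0.114,0,0,0,0.1],[0.077,-0.166,-0.114,0,0,0,0.1],[0.09,-0.194,-0.114,0,0,0,0.1],[0.103,-0.222,-0.114,0,0,0,0.1],[0.111,-0.24,-0.114,0,0,0,0.1],[0.1125,-0.2427,-0.114,0,0,0,0.1],[0.1125,-0.2427,-0.107,0,0,0,0.1],[0.1125,-0.2427,-0.1,0,0,0,0.1],[0.1125,-0.2427,-0.1,0,0,0,0.1],[0.1125,-0.2427,-0.1,0,0,0,0.1]],
  ],
)

```text
t: 25.1
eef_pos: [0.4161, 0.1864, 0.1741]
tool_rot: [0.0, 0.649, 0.761, -0.001]
contact_force: [-0.1, -0.7, -0.2]
gripper_width: 0.397
grasp_force: 40.4
```

```bash
python3 -c "
from h import *
go(.4161,.1881,.086,9.1)
c=cam('top');s=cam('scene'); 
cv2.imwrite('pics/g9.png',np.hstack([cv2.resize(c['img'][235:305,280:350],(390,390),interpolation=cv2.INTER_CUBIC),cv2.resize(s['img'][170:235,307:372],(390,390),interpolation=cv2.INTER_CUBIC)]))"
```

```text
shift [0.0017 0.0003 0.0881] turn [-0.01  0.01 -0.01] t 25.1 F [-0.1 -0.7 -0.2] w 0.397
```

View pics/g9.png

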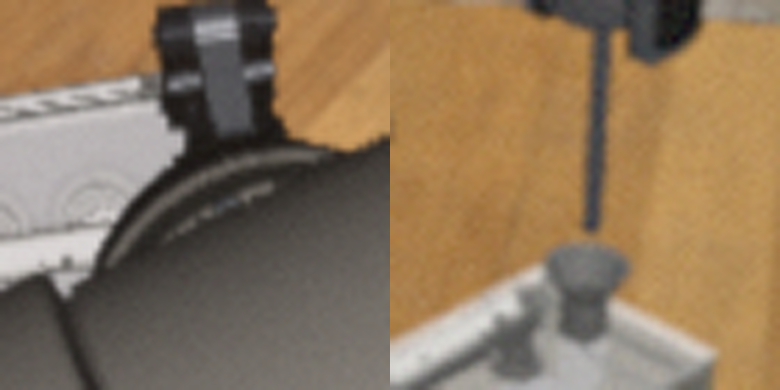

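The stem tip is at (592,230), just above the tube mouth centre at (587,268) and about 1 mm off. The flared mouth takes that, so I'll lower.

servo_tool(
  motion=[
    [[0.001,0.0003,0.008,0,0,0,0.1],[0.001,0.0003,0.016,0,0,0,0.1],[0.001,0.0003,0.024,0,0,0,0.1],[0.001,0.0003,0.031,0,0,0,0.1],[0.001,0.0003,0.038,0,0,0,0.1],[0.001,0.0003,0.045,0,0,0,0.1],[0.001,0.0003,0.05,0,0,0,0.1],[0.001,0.0003,0.05,0,0,0,0.1],[0.001,0.0003,0.05,0,0,0,0.1]],
  ],
)

```text
t: 25.95
eef_pos: [0.4155, 0.1881, 0.1245]
tool_rot: [-0.0, 0.649, 0.761, -0.0]
contact_force: [0.0, -0.4, -0.2]
gripper_width: 0.405
grasp_force: 40.4
```

servo_tool(
  motion=[
    [[0,0,0.006,0,0,0,0.1],[0,0,0.012,0,0,0,0.1],[0,0,0.018,0,0,0,0.1],[0,0,0.024,0,0,0,0.1],[0,0,0.03,0,0,0,0.1],[0,0,0.034,0,0,0,0.1],[0,0,0.037,0,0,0,0.1],[0,0,0.037,0,0,0,0.1],[0,0,0.037,0,0,0,0.1]],
  ],
)

```text
t: 26.7
eef_pos: [0.4155, 0.1882, 0.0877]
tool_rot: [-0.0, 0.649, 0.761, -0.0]
contact_force: [0.4, 0.3, -0.1]
gripper_width: 0.4
grasp_force: 40.4
```

Tip is about 1 mm short of home with no contact force. I'll release, let it settle and lift away.

servo_tool(
  motion=[
    [[0,0,0.001,0,0,0,0.1],[0,0,0.001,0,0,0,0.45],[0,0,0.001,0,0,0,0.55],[0,0,0.001,0,0,0,0.7],[0,0,0.001,0,0,0,0.7],[0,0,0.001,0,0,0,0.7],[0,0,-0.02,0,0,0,0.7],[0,0,-0.05,0,0,0,0.7],[0,0,-0.085,0,0,0,0.7],[0,0,-0.12,0,0,0,0.7],[0,0.04,-0.13,0,0,0,0.7],[0,0.08,-0.13,0,0,0,0.7],[0,0.12,-0.13,0,0,0,0.7],[0,0.16,-0.13,0,0,0,0.7],[0,0.2,-0.13,0,0,0,0.7],[0,0.2,-0.13,0,0,0,0.7],[0,0.2,-0.13,0,0,0,0.7]],
  ],
)

```text
t: 28.12
eef_pos: [0.6144, 0.2197, 0.2165]
tool_rot: [0.0, 0.649, 0.761, -0.001]
contact_force: [-0.6, 0.8, -0.7]
gripper_width: 0.699
grasp_force: 0.0
```

```bash
python3 -c "
from h import *
c=cam('top');s=cam('scene'); 
cv2.imwrite('pics/g10.png',np.hstack([cv2.resize(c['img'][230:320,225:345],(400,300),interpolation=cv2.INTER_CUBIC),cv2.resize(s['img'][180:300,220:380],(400,300),interpolation=cv2.INTER_CUBIC)]))"
```

```text
(no output)
```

View pics/g10.png

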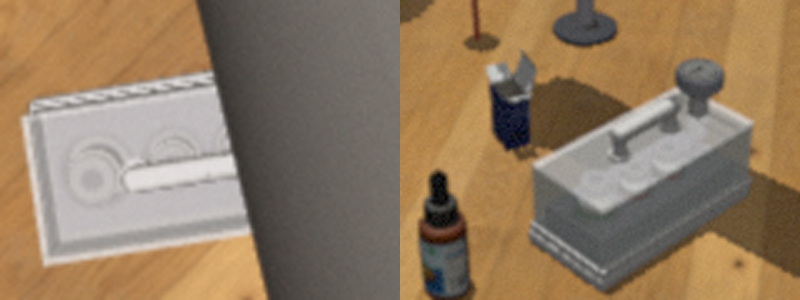

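The head rests on the tube mouth at (700,75), the cover is down on the foot, the vials are upright beneath it, and the bottle and carton are unmoved. I'll hand in.

```bash
python3 -c "
from station import bot
print(bot.hand_in())"
```

```text
the job is handed in; nothing more can be done
None
```

The job is handed in: in the last camera picture the three vials stand in their wells, the cover is down on the foot, the thermometer's dial rests on the guide tube, and the bottle and carton are unmoved (28 s of 125 s used; no verdict was returned).

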